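Feel round the rim of a packed tote for cracks

TASK

Before the lid goes on the packed blue tote, check its rim for cracks and chips by touch: run the fingertips lightly along the top of the rim, all the way round without lifting off. Begin at the tote's near left corner (left and near as the robot sees it), go along the near long side to the right, then on round the other three sides until you are back at that corner, and lift clear. Do not lift, tip or shove the tote, press only lightly, and leave the things around it alone.

Things in the scene. Friction and masses are not known exactly. Their poses are not given: they have to be found in the camera images.
- tote: Blue plastic stacking tote, loose on a 3 mm rubber mat, packed with small cartons (tops 15 to 30 mm below the rim), about 4 kg. 200 mm (its x) by 300 mm (its y) outside, 120 mm high. Origin: centre of its underside; z up, x away from the robot, y to the robot's left, turned up to 0.25 rad. Rim: a level round bead 14 mm thick, crest 120 mm above the origin, at x = +-93, y = +-143 mm; smooth, slippery, nearly rigid.
- rim_near_left (a point): Point on top of the tote's rim at its near left corner (tote frame x = -93, y = +143, z = 120 mm), where the crest lines of two sides would meet: start and finish; the crest rounds the corner 3 mm inside it.
- rim_near_right (a point): Point on top of the tote's rim at its near right corner (tote frame x = -93, y = -143, z = 120 mm), where the crest lines of two sides would meet; the crest rounds the corner 3 mm inside it.
- rim_far_right (a point): Point on top of the tote's rim at its far right corner (tote frame x = +93, y = -143, z = 120 mm), where the crest lines of two sides would meet; the crest rounds the corner 3 mm inside it.
- rim_far_left (a point): Point on top of the tote's rim at its far left corner (tote frame x = +93, y = +143, z = 120 mm), where the crest lines of two sides would meet; the crest rounds the corner 3 mm inside it.
- cleaner: White plastic bottle of cleaner, upright, 62 mm across, 150 mm high, loose, on the bench to the left of the tote; origin at the centre of its underside. To be left alone.
- jar: Grey jar with a steel lid, upright, 68 mm across, 85 mm high, loose, on the bench to the left of the tote; origin at the centre of its underside. To be left alone.
- tape: Cardboard-brown roll of packing tape lying flat, 110 mm across, 48 mm high, loose, on the bench to the right of the tote; origin at the centre of its underside. To be left alone.
- scraper: Flat scraper with a wooden handle, 200 mm long, lying loose on the bench to the right of the tote; origin at the underside near the middle. To be left alone.

How it is judged:
By the outcome, as a careful person would: the job done as asked, in the order asked, and still so for the second after the job is handed in, with the robot touching nothing.
It also fails if it takes over 61 s, if anything falls off the work surface, if the arm or the gripper's body presses on something with over 40 N, if the wrist force passes 120 N, or if a joint passes its speed limit or range.

ROBOT

A 6-joint arm with a two-finger parallel gripper is mounted at the origin on the work surface. World frame = base frame: x ahead of the robot, y to its left, z up, the work surface at z = 0. Lengths are in m, angles in rad, forces in N, time in s.
With the tool pointing down it reaches from about 0.375 to 0.975 m from the base axis. Payload 3.8 kg.
Tool frame: the origin (TCP) lies on the centre line of the jaws, within the pads' length; the fingertips stand 17 mm ahead of it and the grasp point (between the pads) lies 2 mm behind it; y points along the fingers, x is the direction in which the jaws open and shut, and the axes are right-handed (so a half turn about y gives the same grasp; the last joint's range is limited). The gripper opens to 88 mm and grips with 3 to 60 N. Pads are 18 mm wide; open, the fingers measure 123 mm over their backs; the gripper's body (75 mm by 187 mm) begins 45 mm behind the grasp point.
Start: joints at [-1.192, 0.264, 1.604, -0, 1.274, -0.037], TCP at [0.273, -0.617, 0.256] pointing down, gripper open.
Joint ranges: [-2.63, 2.63], [-0.94, 2.18], [0.31, 2.57], [-1.31, 4.45], [0, 2.66], [-2.55, 2.55]. Speed limits (rad/s): [2.57, 2.57, 3.14, 3.14, 3.14, 3.14].

INTERFACE

Orientations are given as a rotation vector (axis times angle).
In Python, from rig import robot gives the robot as it stands.
- The arm moves only by the tool play_rows, never from a script. Its argument "plan" is a list of rows, each a list of 7 numbers: the opening, from 0 (shut) to 1 (fully open), then the shift along the tool's x, y, z in cm, then the turn, a rotation vector about the tool's x, y, z in rad. A call has 1 to 8 rows; each row shifts and turns the pose as measured when the row begins, along the tool's axes as they then stand; what a row does not reach is not made up. A row lasts 1/12 s, in which the tool goes at most 41.7 mm and 7.16 degrees, less where a joint would pass 70% of its speed; a pose out of reach is approached as far as the arm can. A call with a gripper value outside its range is refused whole. The fingers move at their own pace and stop on an object; the grip force is fixed at half the most. Time passes only in rows, so rows that do not move let the fingers close. It gives the time, the measured TCP pose, the force and the opening at its end, in the units of the state.
- robot.read_state(): the state, without advancing time (a new reading comes with each control period).
- robot.read_camera(name): name is "side" or "top" or "wrist"; returns (picture, depth): 480x640x3 uint8, blue, green, red; 480x640 float32, m along the optical axis (not along the pixel's ray), 0 where there is no reading.
- robot.calibration(name): a dict with "mtx" (3x3 intrinsics, pixels), "cam_to_world" (4x4, takes a point from camera to world coordinates). Camera axes: x right, y up, looking along -z (the intrinsics and any distortion apply to the point x, -y, -z); pixel columns grow to the right and rows downward; lengths in m; the calibration is good to about 2 mm. A picture is of the moment at which its call begins: read the wrist's pose just before it. calibration takes no time and is no camera call; for the wrist camera it gives the pose at the moment of the call.
- robot.hand_in(): hands the job in, once; it reports no verdict.
The state is a dict: "t": time; "qpos": joint angles; "joint_velocities": joint speeds; "joint_efforts": joint torques, N m; "eef_pos": TCP position; "eef_rot": TCP orientation; "wrist_force": force on the tool from outside, world axes, zero at the start; "wrist_torque": the same for the moment, N m; "gripper_width": finger opening in m.
Only numpy, scipy, OpenCV 4.12 (cv2) and the standard library are available. Lean on these libraries where they do the work, as an engineer would, in place of code of your own. Each camera call takes 0.05 s, during which the arm holds its last target. There are 200 camera calls.

## Working session

There is one attempt and no reset: what is moved stays moved. The work goes in short steps, Python scripts to look and compute and a tool call to move; the robot and the scene stay as the last step left them, time stands still between calls to the robot, and variables do not carry over. Pictures are saved under pics/ and viewed, about 8 in all and at most 12, crops included, and the job is handed in when it is done.

Besides the shell and the picture viewer there is one more tool, called after "Emit:" as name([rows], argument=value, ...), one row to a line, values as JSON. play_rows: Moves the arm, as the interface text tells. Its arguments: {"type":"object","properties":{"plan":{"type":"array","items":{"type":"array","items":{"type":"number"}}}},"required":["plan"]}

```bash
ls; mkdir -p pics; python3 - <<'E'
from rig import robot
import cv2,numpy as np
s=robot.read_state();print({k:np.round(v,3) for k,v in s.items()})
for n in("top","side"):
    im,d=robot.read_camera(n);cv2.imwrite(f"pics/{n}0.png",im);np.save(f"{n}0.npy",d)
    c=robot.calibration(n);print(n,c)
E
```

```text
pics
{'t': np.float64(0.0), 'qpos': array([-1.192,  0.265,  1.605, -0.   ,  1.274, -0.037]), 'joint_velocities': array([-0.   ,  0.001,  0.001,  0.   ,  0.   ,  0.   ]), 'joint_efforts': array([ 1.0000e-03, -5.0211e+01, -3.5688e+01,  7.3000e-02,  3.0000e-02,
       -0.0000e+00]), 'eef_pos': array([ 0.272, -0.617,  0.254]), 'eef_rot': array([-1.376,  0.899, -0.896]), 'wrist_force': array([-0.141,  0.539, -0.819]), 'wrist_torque': array([0.008, 0.013, 0.024]), 'gripper_width': np.float64(0.089)}
top {'mtx': array([[491.23125774,   0.        , 317.42339815],
       [  0.        , 491.23125774, 234.66626232],
       [  0.        ,   0.        ,   1.        ]]), 'cam_to_world': array([[ 0.01685111,  0.98238005, -0.18613295,  0.35494795],
       [-0.99982547,  0.01505414, -0.01106351, -0.01561312],
       [-0.0080665 ,  0.1862869 ,  0.98246228,  1.1539261 ],
       [ 0.        ,  0.        ,  0.        ,  1.        ]])}
side {'mtx': array([[443.42965102,   0.        , 311.864643  ],
       [  0.        , 443.42965102, 239.24487283],
       [  0.        ,   0.        ,   1.        ]]), 'cam_to_world': array([[-0.80314301,  0.4508152 , -0.38952146,  0.16496416],
       [-0.59552839, -0.58821826,  0.54712449,  0.57843649],
       [ 0.0175284 ,  0.6713903 ,  0.74089663,  0.85135648],
       [ 0.        ,  0.        ,  0.        ,  1.        ]])}
```

View pics/top0.png

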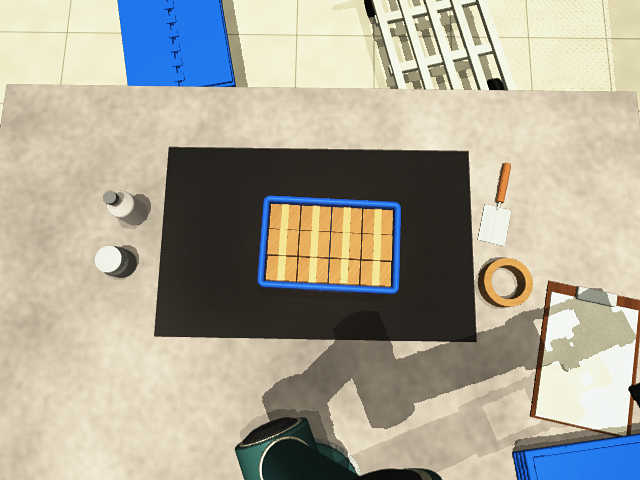

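View pics/side0.png

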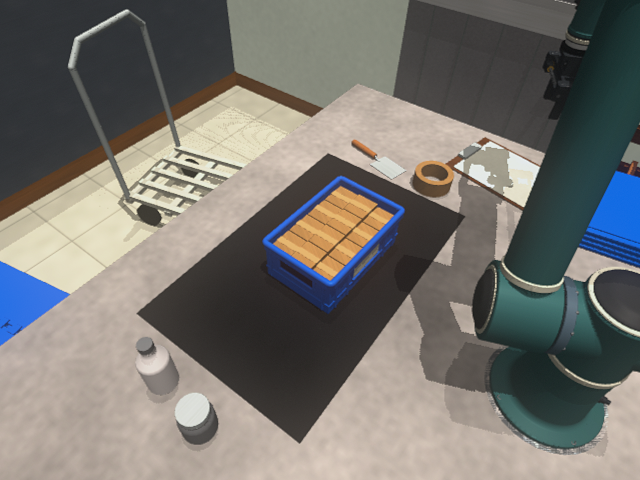

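The tote is in the top view at columns 258–401, rows 196–293, on the black mat with clear space all round. The bottle and jar are far left, at about (122,207) and (115,261). The scraper and tape are to the right, at about (495,205) and (505,283).

```bash
cat > h.py <<'E'
from rig import robot
import cv2,numpy as np
from scipy.spatial.transform import Rotation as R
def cloud(n,d,c):
    v,u=np.mgrid[:480,:640];m=c["mtx"]
    p=np.stack([(u-m[0,2])/m[0,0]*d,-(v-m[1,2])/m[1,1]*d,-d],-1)
    T=c["cam_to_world"];return p@T[:3,:3].T+T[:3,3]
def rim(n,im,d,c,lo=.105):
    P=cloud(n,d,c);hsv=cv2.cvtColor(im,cv2.COLOR_BGR2HSV)
    k=(hsv[...,0]>100)&(hsv[...,0]<130)&(hsv[...,1]>120)&(d>0)
    k&=(P[...,2]>lo)&(P[...,2]<.15)&(abs(P[...,0]-.5)<.25)&(abs(P[...,1])<.3)
    q=P[k];print(n,len(q),"z pct",np.percentile(q[:,2],[5,50,90,98]))
    (c0,sz,a)=cv2.minAreaRect((q[:,:2]*1000).astype(np.float32));print(c0,sz,a)
    return q,cv2.boxPoints((c0,sz,a))
E
python3 - <<'E'
from h import *
for n in("top","side"):
    q,b=rim(n,cv2.imread(f"pics/{n}0.png"),np.load(f"{n}0.npy"),robot.calibration(n));print(b)
s=robot.read_state();print(R.from_rotvec(s["eef_rot"]).as_matrix().round(3))
E
```

```text
top 3080 z pct [0.11103553 0.12223428 0.12527688 0.12693776]
(533.1357421875, -30.371124267578125) (300.4463806152344, 199.58323669433594) 87.7983169555664
[[ 427.64664  -176.6497  ]
 [ 627.0826   -184.31712 ]
 [ 638.6249    115.907455]
 [ 439.1889    123.574875]]
side 2372 z pct [0.10754532 0.12156677 0.12435989 0.12573851]
(532.605712890625, -29.93255615234375) (300.3365478515625, 200.77134704589844) 87.53934478759766
[[ 425.8654   -175.65247 ]
 [ 626.4516   -184.27225 ]
 [ 639.34607   115.78735 ]
 [ 438.75983   124.407135]]
[[ 0.404 -0.001  0.915]
 [-0.915  0.002  0.404]
 [-0.002 -1.     0.   ]]
```

Both cameras agree: tote centre is (0.533, -0.030), yaw about -0.040, crest about z = 0.123. I'll turn the tool to line up with the tote (tool x away from the robot, tool z to the left) and close the fingers.

Emit:
play_rows([
  [0,0,0,0,0,-0.124,0],
  [0,0,0,0,0,-0.124,0],
  [0,0,0,0,0,-0.124,0],
  [0,0,0,0,0,-0.124,0],
  [0,0,0,0,0,-0.124,0],
  [0,0,0,0,0,-0.124,0],
  [0,0,0,0,0,-0.124,0],
  [0,0,0,0,0,-0.124,0],
])

```text
t: 0.77
eef_pos: [0.2712, -0.6139, 0.2481]
eef_rot: [-1.556, 0.122, -0.113]
wrist_force: [0.0, -0.9, 0.6]
gripper_width: 0.0368
```

```bash
cat >> h.py <<'E'
C=np.array([.5329,-.0302]);Y=-.040;RT=R.from_rotvec([0,0,Y]).as_matrix()
W=[(-93,143),(-93,-143),(93,-143),(93,143)]
def st(goal=None,gz=.145):
    s=robot.read_state();p=s["eef_pos"];M=R.from_rotvec(s["eef_rot"])
    want=np.column_stack([RT[:,0],[0,0,-1],RT[:,1]])
    e=(M.inv()*R.from_matrix(want)).as_rotvec()
    t=RT.T@np.r_[p[:2]-C,p[2]]
    print("t",s["t"],"TCPtote",(t*1000).round(1),"turn left",e.round(3),"F",s["wrist_force"].round(2),"w",round(float(s["gripper_width"]),4),"q",s["qpos"].round(2))
    if goal is not None:
        g=RT@np.r_[np.array(W[goal])/1000,0]; d=np.r_[C+g[:2],gz]-p
        print("to goal, tool cm",(M.inv().apply(d)*100).round(2))
E
python3 -c "from h import *;st(0,.2)"
```

```text
t 0.7667 TCPtote [-238.1 -593.7  248.1] turn left [-0.011 -0.11  -0.006] F [ 0.04 -0.87  0.56] w 0.0368 q [-1.19  0.27  1.61  0.    1.27 -1.04]
to goal, tool cm [ 6.36  5.58 74.76]
```

Emit:
play_rows([
  [0,0.3,-0.08,4.0,-0.005,-0.11,-0.003],
  [0,0.3,-0.08,4.1,0,0,0],
  [0,0.3,-0.08,4.1,0,0,0],
  [0,0.3,-0.08,4.1,0,0,0],
  [0,0.3,-0.08,4.1,0,0,0],
  [0,0.3,-0.08,4.1,0,0,0],
  [0,0.3,-0.08,4.1,0,0,0],
  [0,0.3,-0.08,4.1,0,0,0],
])

```text
t: 1.43
eef_pos: [0.3069, -0.2874, 0.248]
eef_rot: [-1.556, 0.036, -0.024]
wrist_force: [0.3, 0.4, 0.6]
gripper_width: 0.0005
```

```bash
python3 -c "from h import *;st(0,.2)"
```

```text
t 1.4333 TCPtote [-215.5 -266.   248. ] turn left [-0.014  0.002 -0.008] F [0.28 0.39 0.65] w 0.0005 q [-0.82 -0.22  2.11  0.    1.27 -0.78]
to goal, tool cm [12.35  5.28 40.81]
```

Emit:
play_rows([
  [0,1.4,-0.08,3.9,-0.007,0,-0.004],
  [0,1.4,-0.08,3.9,-0.007,0,-0.004],
  [0,1.4,-0.08,3.9,-0.002,0,-0.002],
  [0,1.4,-0.08,3.9,-0.002,0,-0.001],
  [0,1.4,-0.08,3.9,-0.002,0,-0.001],
  [0,1.4,-0.08,3.9,-0.002,0,-0.001],
  [0,1.4,-0.08,3.9,-0.002,0,-0.001],
  [0,1.4,-0.08,3.9,-0.002,0,-0.001],
])

```text
t: 2.1
eef_pos: [0.4245, 0.0247, 0.2527]
eef_rot: [-1.584, 0.028, -0.043]
wrist_force: [0.8, -0.5, -0.2]
gripper_width: 0.0003
```

```bash
python3 -c "from h import *;st(0,.2)"
```

```text
t 2.1 TCPtote [-110.5   50.5  252.7] turn left [ 0.013 -0.005  0.01 ] F [ 0.79 -0.46 -0.23] w 0.0003 q [ 0.01 -0.23  2.11 -0.01  1.25  0.06]
to goal, tool cm [1.66 5.17 9.32]
```

Emit:
play_rows([
  [0,0.25,1.0,1.4,0.006,0,0.005],
  [0,0.25,1.0,1.4,0.004,0,0.003],
  [0,0.25,1.0,1.4,0,0,0],
  [0,0.25,1.0,1.4,0,0,0],
  [0,0.25,1.0,1.4,0,0,0],
  [0,0.25,1.0,1.4,0,0,0],
  [0,0.1,1.0,0.7,0,0,0],
  [0,0,0.5,0,0,0,0],
])

```text
t: 2.77
eef_pos: [0.4458, 0.1286, 0.1743]
eef_rot: [-1.571, 0.021, -0.027]
wrist_force: [-0.3, -0.4, -0.1]
gripper_width: 0.0002
```

```bash
python3 - <<'E'
from h import *
st(0,.14)
im,d=robot.read_camera("wrist");c=robot.calibration("wrist");cv2.imwrite("pics/w1.png",im);print(c["cam_to_world"].round(3).tolist())
st(0,.14)
E
```

```text
t 2.7667 TCPtote [-93.4 155.2 174.3] turn left [0.    0.009 0.004] F [-0.29 -0.42 -0.06] w 0.0002 q [ 0.23 -0.08  2.13 -0.    1.08  0.26]
to goal, tool cm [ 0.02  3.43 -1.22]
[[1.0, 0.03, 0.005, 0.447], [-0.03, 0.958, 0.286, 0.2], [0.003, -0.286, 0.958, 0.304], [0.0, 0.0, 0.0, 1.0]]
t 2.8167 TCPtote [-94.1 154.4 173.5] turn left [0.001 0.009 0.002] F [-0.53 -0.27  0.09] w 0.0003 q [ 0.23 -0.07  2.13 -0.    1.08  0.26]
to goal, tool cm [ 0.09  3.35 -1.14]
```

View pics/w1.png

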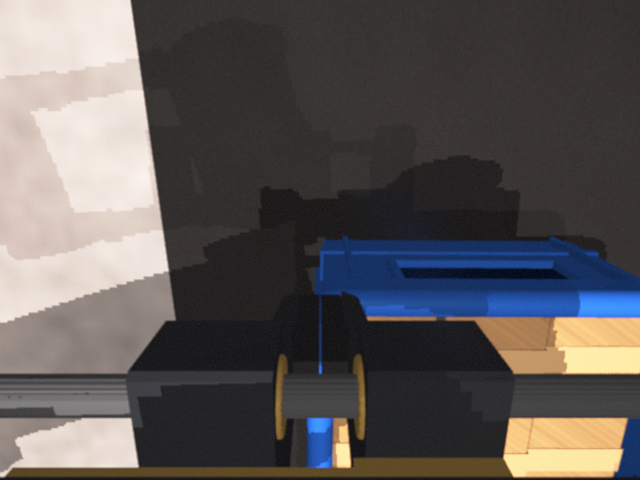

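The wrist view shows the closed fingers (columns about 275–365) over the tote's near left corner, with the near crest running under their seam at column 320. Now lowering to just above the rim.

Emit:
play_rows([
  [0,0.05,0.6,-0.4,0,0.005,0],
  [0,0.05,0.6,-0.4,0,0.004,0],
  [0,0,0.6,-0.3,0,0,0],
  [0,0,0.4,0,0,0,0],
  [0,0,0.1,0,0,0,0],
  [0,0,-0.04,0,0,0,0],
])

```text
t: 3.32
eef_pos: [0.4454, 0.1123, 0.1489]
eef_rot: [-1.573, 0.033, -0.036]
wrist_force: [0.1, -0.1, -0.7]
gripper_width: 0.0002
```

```bash
python3 -c "from h import *;st(0,.14)"
```

```text
t 3.3167 TCPtote [-93.1 138.9 148.9] turn left [ 0.003 -0.004  0.002] F [ 0.07 -0.09 -0.67] w 0.0002 q [ 0.19 -0.05  2.16 -0.    1.03  0.24]
to goal, tool cm [0.01 0.89 0.41]
```

Emit:
play_rows([
  [0,0,0.15,0.25,0,0,0],
  [0,0,0.15,0.15,0,0,0],
  [0,0,0.12,0,0,0,0],
  [0,0,0.08,0,0,0,0],
])

```text
t: 3.65
eef_pos: [0.4466, 0.1164, 0.1447]
eef_rot: [-1.572, 0.032, -0.039]
wrist_force: [-0.2, 0.6, 0.3]
gripper_width: 0.0003
```

```bash
python3 -c "from h import *;st(0,.14)"
```

```text
t 3.65 TCPtote [-92.1 143.  144.7] turn left [ 0.002 -0.005  0.005] F [-0.22  0.57  0.25] w 0.0003 q [ 0.2  -0.05  2.16 -0.    1.02  0.25]
to goal, tool cm [-0.1   0.47 -0.  ]
```

Emit:
play_rows([
  [0,-0.05,0.1,0,0,0,0],
  [0,-0.03,0.08,0,0,0,0],
  [0,0,0.06,0,0,0,0],
  [0,0,0.06,0,0,0,0],
])

```text
t: 3.98
eef_pos: [0.4461, 0.117, 0.1418]
eef_rot: [-1.572, 0.031, -0.039]
wrist_force: [0.4, 0.2, 0.7]
gripper_width: 0.0005
```

```bash
python3 -c "from h import *;st(0,.14)"
```

```text
t 3.9833 TCPtote [-92.7 143.6 141.8] turn left [ 0.002 -0.004  0.005] F [0.44 0.16 0.74] w 0.0005 q [ 0.2  -0.04  2.17 -0.    1.01  0.25]
to goal, tool cm [-0.04  0.18 -0.06]
```

Emit:
play_rows([
  [0,0,0.05,0,0,0,0],
  [0,0,0.05,0,0,0,0],
  [0,0,0.04,0,0,0,0],
  [0,0,0.04,0,0,0,0],
])

```text
t: 4.32
eef_pos: [0.4461, 0.117, 0.1402]
eef_rot: [-1.572, 0.03, -0.039]
wrist_force: [-2.8, 0.2, 5.3]
gripper_width: 0.0003
```

```bash
python3 -c "from h import *;st(0,.14)"
```

```text
t 4.3167 TCPtote [-92.6 143.7 140.2] turn left [ 0.002 -0.004  0.005] F [-2.81  0.21  5.29] w 0.0003 q [ 0.2  -0.04  2.17 -0.    1.01  0.25]
to goal, tool cm [-0.04  0.02 -0.07]
```

Contact at z = 0.1402 with about 5 N. I'm starting along the near side to the right (tool -z), slowly at first to see the force.

Emit:
play_rows([
  [0,0,0.03,-0.2,0,0,0],
  [0,0,0.03,-0.3,0,0,0],
  [0,0,0.03,-0.4,0,0,0],
  [0,0,0.03,-0.4,0,0,0],
])

```text
t: 4.65
eef_pos: [0.447, 0.1045, 0.1403]
eef_rot: [-1.57, 0.027, -0.041]
wrist_force: [-0.4, 1.4, 2.3]
gripper_width: 0.0004
```

```bash
python3 -c "from h import *;st(1,.14)"
```

```text
t 4.65 TCPtote [-91.2 131.2 140.3] turn left [-0.001 -0.003  0.009] F [-0.36  1.38  2.31] w 0.0004 q [ 0.18 -0.05  2.17 -0.    1.01  0.22]
to goal, tool cm [-8.000e-02  1.000e-02 -2.742e+01]
```

Emit:
play_rows([
  [0,-0.06,0.05,-0.5,0,0,0.002],
  [0,-0.06,0.05,-0.6,0,0,0.002],
  [0,-0.06,0.05,-0.6,0,0,0.002],
  [0,-0.05,0.05,-0.6,0,0,0.002],
])

```text
t: 4.98
eef_pos: [0.4456, 0.0807, 0.1403]
eef_rot: [-1.567, 0.03, -0.039]
wrist_force: [-0.1, 3.2, 5.9]
gripper_width: 0.0006
```

```bash
python3 -c "from h import *;st(1,.14)"
```

```text
t 4.9833 TCPtote [-91.7 107.3 140.3] turn left [-0.004 -0.004  0.005] F [-0.08  3.24  5.92] w 0.0006 q [ 0.12 -0.06  2.18  0.    1.01  0.16]
to goal, tool cm [ -0.03  -0.07 -25.03]
```

Emit:
play_rows([
  [0,-0.04,0.04,-0.6,-0.001,-0.001,0.002],
  [0,-0.04,0.04,-0.6,-0.001,-0.001,0.002],
  [0,-0.04,0.04,-0.6,-0.001,-0.001,0.001],
  [0,-0.04,0.04,-0.6,-0.001,-0.001,0.001],
  [0,-0.03,0.04,-0.6,-0.001,0,0.001],
  [0,-0.03,0.04,-0.6,-0.001,0,0.001],
])

```text
t: 5.48
eef_pos: [0.4435, 0.0414, 0.1402]
eef_rot: [-1.569, 0.032, -0.034]
wrist_force: [0.5, 3.3, 5.6]
gripper_width: 0.0003
```

```bash
python3 -c "from h import *;st(1,.14)"
```

```text
t 5.4833 TCPtote [-92.1  68.  140.2] turn left [-0.001 -0.002  0.001] F [0.5  3.29 5.59] w 0.0003 q [ 0.04 -0.07  2.2   0.    1.02  0.08]
to goal, tool cm [ -0.03   0.   -21.1 ]
```

Steady at about 5.6 N and on the crest.

Emit:
play_rows([
  [0,-0.04,0.035,-0.7,-0.001,-0.001,0.001],
  [0,-0.04,0.035,-0.7,0,0,0.001],
  [0,-0.04,0.035,-0.7,0,0,0.001],
  [0,-0.04,0.035,-0.7,0,0,0.001],
  [0,-0.04,0.035,-0.7,0,0,0.001],
  [0,-0.04,0.035,-0.7,0,0,0.001],
  [0,-0.04,0.035,-0.7,0,0,0.001],
  [0,-0.04,0.035,-0.7,0,0,0.001],
])

```text
t: 6.15
eef_pos: [0.4393, -0.0194, 0.1403]
eef_rot: [-1.567, 0.037, -0.033]
wrist_force: [0.5, 3.4, 4.8]
gripper_width: 0.0005
```

```bash
python3 -c "from h import *;st(1,.14)"
```

```text
t 6.15 TCPtote [-94.    7.1 140.3] turn left [-0.004 -0.005 -0.002] F [0.47 3.45 4.81] w 0.0005 q [-0.1  -0.08  2.2   0.    1.02 -0.06]
to goal, tool cm [  0.17  -0.03 -15.01]
```

Emit:
play_rows([
  [0,0.01,0.035,-0.7,-0.001,-0.001,0],
  [0,0.01,0.035,-0.7,-0.001,-0.001,0],
  [0,0.01,0.035,-0.7,-0.001,-0.001,0],
  [0,0,0.035,-0.7,-0.001,-0.001,0],
  [0,0,0.035,-0.7,-0.001,-0.001,0],
  [0,0,0.035,-0.7,-0.001,-0.001,0],
  [0,0,0.035,-0.7,-0.001,-0.001,0],
  [0,0,0.035,-0.7,-0.001,-0.001,0],
])

```text
t: 6.82
eef_pos: [0.4368, -0.0799, 0.1402]
eef_rot: [-1.57, 0.032, -0.031]
wrist_force: [-0.2, 3.6, 6.6]
gripper_width: 0.0004
```

```bash
python3 -c "from h import *;st(1,.14)"
```

```text
t 6.8167 TCPtote [-94.  -53.5 140.2] turn left [-0.    -0.    -0.001] F [-0.19  3.59  6.62] w 0.0004 q [-0.24 -0.07  2.2   0.    1.02 -0.2 ]
to goal, tool cm [ 0.1   0.02 -8.95]
```

Emit:
play_rows([
  [0,0.03,0.03,-0.7,0,0,0],
  [0,0.03,0.03,-0.7,0,0,0],
  [0,0.03,0.03,-0.7,0,-0.001,0],
  [0,0.02,0.03,-0.7,0,-0.001,0],
  [0,0.01,0.03,-0.7,0,-0.001,0],
  [0,0.01,0.03,-0.7,0,-0.001,0],
  [0,0.01,0.03,-0.6,0,-0.001,0],
  [0,0.01,0.03,-0.5,0,0,0],
])

```text
t: 7.48
eef_pos: [0.4343, -0.1371, 0.1403]
eef_rot: [-1.564, 0.032, -0.03]
wrist_force: [0.7, 4.3, 6.3]
gripper_width: 0.0004
```

```bash
python3 -c "from h import *;st(1,.14)"
```

```text
t 7.4833 TCPtote [ -94.3 -110.7  140.3] turn left [-0.006  0.001 -0.002] F [0.72 4.29 6.29] w 0.0004 q [-0.36 -0.05  2.17  0.01  1.02 -0.33]
to goal, tool cm [ 0.13  0.01 -3.23]
```

Emit:
play_rows([
  [0,0.05,0.03,-0.6,-0.001,0,0],
  [0,0.05,0.03,-0.6,-0.001,0,0],
  [0,0.04,0.03,-0.5,-0.001,0,0],
  [0,0.04,0.03,-0.5,0,0,0],
  [0,0.03,0.03,-0.4,0,0,0],
  [0,0.02,0.03,-0.2,0,0,0],
])

```text
t: 7.98
eef_pos: [0.4334, -0.1676, 0.1403]
eef_rot: [-1.562, 0.036, -0.031]
wrist_force: [0.4, 3.8, 7.0]
gripper_width: 0.0003
```

```bash
python3 -c "from h import *;st(1,.14);st(2,.14)"
```

```text
t 7.9833 TCPtote [ -93.9 -141.2  140.3] turn left [-0.008 -0.003 -0.003] F [0.42 3.76 7.02] w 0.0003 q [-0.43 -0.03  2.15  0.01  1.02 -0.39]
to goal, tool cm [ 0.09  0.02 -0.18]
t 7.9833 TCPtote [ -93.9 -141.2  140.3] turn left [-0.008 -0.003 -0.003] F [0.42 3.76 7.02] w 0.0003 q [-0.43 -0.03  2.15  0.01  1.02 -0.39]
to goal, tool cm [18.69 -0.04 -0.12]
```

At the near right corner. Turning onto the right side, away from the robot (tool +x).

Emit:
play_rows([
  [0,0.2,0.025,-0.1,-0.001,0,-0.001],
  [0,0.4,0.025,-0.05,-0.001,0,-0.001],
  [0,0.5,0.025,0,-0.001,0,-0.001],
  [0,0.6,0.025,0,-0.001,0,0],
  [0,0.6,0.025,0,-0.001,0,0],
  [0,0.6,0.025,0,-0.001,0,0],
])

```text
t: 8.48
eef_pos: [0.4505, -0.1729, 0.1402]
eef_rot: [-1.566, 0.055, -0.014]
wrist_force: [-7.3, 1.1, 11.8]
gripper_width: 0.0004
```

```bash
python3 -c "from h import *;st(2,.14)"
```

```text
t 8.4833 TCPtote [ -76.6 -145.9  140.2] turn left [-0.004 -0.004 -0.026] F [-7.3   1.06 11.81] w 0.0004 q [-0.41  0.02  2.11 -0.01  1.04 -0.37]
to goal, tool cm [16.96 -0.42  0.35]
```

Emit:
play_rows([
  [0,0.5,0.0,0.04,0,0,-0.003],
  [0,0.5,0.0,0.05,0,0,-0.003],
  [0,0.5,0.0,0.06,0,0,-0.003],
])

```text
t: 8.73
eef_pos: [0.4601, -0.1742, 0.1402]
eef_rot: [-1.567, 0.057, -0.011]
wrist_force: [-6.6, 0.2, 9.5]
gripper_width: 0.0004
```

```bash
python3 -c "from h import *;st(2,.14)"
```

```text
t 8.7333 TCPtote [ -66.9 -146.7  140.2] turn left [-0.003 -0.003 -0.03 ] F [-6.62  0.18  9.51] w 0.0004 q [-0.41  0.04  2.09 -0.01  1.04 -0.36]
to goal, tool cm [15.99 -0.45  0.42]
```

Emit:
play_rows([
  [0,0.6,-0.03,0.12,0,0,-0.006],
  [0,0.6,-0.03,0.12,0,0,-0.006],
  [0,0.6,-0.03,0.12,0,0,-0.006],
  [0,0.6,-0.03,0.1,0,0,-0.006],
])

```text
t: 9.07
eef_pos: [0.4774, -0.1739, 0.1403]
eef_rot: [-1.569, 0.049, -0.017]
wrist_force: [-4.0, 0.6, 7.2]
gripper_width: 0.0005
```

```bash
python3 -c "from h import *;st(2,.14)"
```

```text
t 9.0667 TCPtote [ -49.7 -145.8  140.3] turn left [-0.001 -0.002 -0.02 ] F [-4.01  0.61  7.18] w 0.0005 q [-0.39  0.06  2.06 -0.01  1.04 -0.35]
to goal, tool cm [14.27 -0.26  0.31]
```

Emit:
play_rows([
  [0,0.6,-0.035,0.13,0,0,-0.005],
  [0,0.6,-0.035,0.13,0,0,-0.005],
  [0,0.6,-0.035,0.12,0,0,-0.005],
  [0,0.6,-0.035,0.1,0,0,-0.005],
  [0,0.6,-0.035,0.1,0,0,-0.005],
])

```text
t: 9.48
eef_pos: [0.4992, -0.1735, 0.1403]
eef_rot: [-1.573, 0.043, -0.022]
wrist_force: [-3.9, -0.0, 7.0]
gripper_width: 0.0002
```

```bash
python3 -c "from h import *;st(2,.14)"
```

```text
t 9.4833 TCPtote [ -27.9 -144.5  140.3] turn left [ 0.003 -0.002 -0.013] F [-3.92 -0.02  7.03] w 0.0002 q [-0.38  0.1   2.02 -0.01  1.03 -0.33]
to goal, tool cm [12.09 -0.13  0.17]
```

Emit:
play_rows([
  [0,0.6,-0.04,0.09,0,0,-0.005],
  [0,0.6,-0.04,0.09,0,0,-0.005],
  [0,0.6,-0.04,0.09,0,0,-0.004],
  [0,0.6,-0.04,0.08,0,0,-0.004],
  [0,0.6,-0.04,0.08,0,0,-0.004],
  [0,0.6,-0.04,0.08,0,0,-0.004],
])

```text
t: 9.98
eef_pos: [0.5253, -0.1747, 0.1403]
eef_rot: [-1.576, 0.039, -0.025]
wrist_force: [-3.0, 0.8, 6.0]
gripper_width: 0.0006
```

```bash
python3 -c "from h import *;st(2,.14)"
```

```text
t 9.9833 TCPtote [  -1.8 -144.7  140.3] turn left [ 0.006 -0.001 -0.009] F [-2.98  0.75  5.95] w 0.0006 q [-0.36  0.14  1.98 -0.01  1.03 -0.32]
to goal, tool cm [ 9.48 -0.06  0.18]
```

Emit:
play_rows([
  [0,0.7,-0.035,0.11,0.001,0,-0.004],
  [0,0.7,-0.035,0.11,0.001,0,-0.004],
  [0,0.7,-0.035,0.11,0.001,0,-0.004],
  [0,0.7,-0.035,0.1,0.001,0,-0.004],
  [0,0.7,-0.035,0.09,0,0,-0.004],
  [0,0.7,-0.035,0.09,0,0,-0.004],
  [0,0.7,-0.035,0.09,0,0,-0.004],
])

```text
t: 10.57
eef_pos: [0.5629, -0.1761, 0.1403]
eef_rot: [-1.576, 0.037, -0.026]
wrist_force: [-3.8, -0.4, 6.8]
gripper_width: 0.0005
```

```bash
python3 -c "from h import *;st(2,.14)"
```

```text
t 10.5667 TCPtote [  35.9 -144.6  140.3] turn left [ 0.005 -0.    -0.007] F [-3.84 -0.37  6.83] w 0.0005 q [-0.34  0.21  1.9  -0.01  1.04 -0.3 ]
to goal, tool cm [ 5.71 -0.01  0.16]
```

Emit:
play_rows([
  [0,0.7,-0.04,0.12,0.001,0,-0.004],
  [0,0.7,-0.04,0.12,0.001,0,-0.004],
  [0,0.7,-0.04,0.11,0.001,0,-0.004],
  [0,0.7,-0.04,0.1,0.001,0,-0.004],
  [0,0.7,-0.04,0.1,0,0,-0.004],
  [0,0.7,-0.04,0.1,0,0,-0.004],
])

```text
t: 11.07
eef_pos: [0.5957, -0.1772, 0.1403]
eef_rot: [-1.575, 0.035, -0.028]
wrist_force: [-3.5, -0.0, 5.5]
gripper_width: 0.0005
```

```bash
python3 -c "from h import *;st(2,.14)"
```

```text
t 11.0667 TCPtote [  68.7 -144.4  140.3] turn left [ 0.005 -0.    -0.004] F [-3.54 -0.03  5.51] w 0.0005 q [-0.33  0.26  1.83 -0.01  1.05 -0.28]
to goal, tool cm [2.43 0.02 0.14]
```

Emit:
play_rows([
  [0,0.7,-0.035,0.12,0.001,0,-0.004],
  [0,0.7,-0.035,0.12,0.001,0,-0.003],
  [0,0.7,-0.035,0.12,0.001,0,-0.003],
  [0,0.6,-0.035,0.12,0.001,0,-0.002],
  [0,0.35,-0.02,0.12,0,0,-0.001],
])

```text
t: 11.48
eef_pos: [0.6193, -0.1777, 0.1403]
eef_rot: [-1.575, 0.037, -0.025]
wrist_force: [-3.6, -0.6, 6.7]
gripper_width: 0.0002
```

```bash
python3 -c "from h import *;st(2,.14);st(3,.14)"
```

```text
t 11.4833 TCPtote [  92.2 -143.9  140.3] turn left [ 0.004 -0.    -0.008] F [-3.61 -0.56  6.66] w 0.0002 q [-0.32  0.3   1.78 -0.01  1.07 -0.27]
to goal, tool cm [0.08 0.03 0.09]
t 11.4833 TCPtote [  92.2 -143.9  140.3] turn left [ 0.004 -0.    -0.008] F [-3.61 -0.56  6.66] w 0.0002 q [-0.32  0.3   1.78 -0.01  1.07 -0.27]
to goal, tool cm [ 0.08 -0.09 28.69]
```

At the far right corner. Now along the far side to the left (tool +z).

Emit:
play_rows([
  [0,0.02,0.01,0.25,0,0,-0.002],
  [0,0.0,0.02,0.4,0,0,-0.002],
  [0,0,0.02,0.5,0,0,-0.002],
  [0,0,0.02,0.5,0,0,-0.001],
])

```text
t: 11.82
eef_pos: [0.6203, -0.1669, 0.1403]
eef_rot: [-1.582, 0.031, -0.033]
wrist_force: [0.7, -3.2, 3.7]
gripper_width: 0.0003
```

```bash
python3 -c "from h import *;st(3,.14)"
```

```text
t 11.8167 TCPtote [  92.8 -133.1  140.3] turn left [ 0.011 -0.001  0.001] F [ 0.73 -3.19  3.74] w 0.0003 q [-0.3   0.29  1.79 -0.01  1.05 -0.25]
to goal, tool cm [-2.000e-02 -2.800e-01  2.761e+01]
```

Emit:
play_rows([
  [0,0,0.035,0.6,0.003,0,0],
  [0,0,0.035,0.7,0.003,0,0],
  [0,0,0.03,0.7,0.003,0,0],
  [0,0,0.03,0.7,0.003,0,0],
  [0,0,0.03,0.7,0.003,0,0],
  [0,0,0.03,0.7,0.003,0,0],
])

```text
t: 12.32
eef_pos: [0.623, -0.1256, 0.1403]
eef_rot: [-1.568, 0.027, -0.037]
wrist_force: [0.2, -3.3, 5.3]
gripper_width: 0.0003
```

```bash
python3 -c "from h import *;st(3,.14)"
```

```text
t 12.3167 TCPtote [ 93.9 -91.7 140.3] turn left [-0.003 -0.001  0.006] F [ 0.16 -3.29  5.33] w 0.0003 q [-0.24  0.28  1.81  0.    1.05 -0.2 ]
to goal, tool cm [-0.11  0.09 23.47]
```

Emit:
play_rows([
  [0,-0.03,0.03,0.7,0.001,0,0.001],
  [0,-0.03,0.03,0.7,0.001,0,0.001],
  [0,-0.03,0.03,0.7,0.001,0,0.001],
  [0,-0.03,0.03,0.7,0.001,0,0.001],
  [0,-0.02,0.03,0.7,0.001,0,0.001],
  [0,-0.02,0.03,0.7,0.001,0,0.001],
  [0,-0.02,0.03,0.7,0.001,0,0.001],
  [0,-0.02,0.03,0.7,0.001,0,0.001],
])

```text
t: 12.98
eef_pos: [0.6242, -0.0654, 0.1403]
eef_rot: [-1.563, 0.027, -0.032]
wrist_force: [0.2, -2.1, 5.0]
gripper_width: 0.0007
```

```bash
python3 -c "from h import *;st(3,.14)"
```

```text
t 12.9833 TCPtote [ 92.7 -31.5 140.3] turn left [-0.008  0.002  0.003] F [ 0.2  -2.07  5.04] w 0.0007 q [-0.15  0.27  1.82  0.01  1.05 -0.11]
to goal, tool cm [ 0.07  0.16 17.45]
```

Emit:
play_rows([
  [0,-0.01,0.03,0.7,-0.001,0,0.001],
  [0,-0.01,0.03,0.7,-0.001,0,0.001],
  [0,-0.01,0.03,0.7,-0.001,0,0.001],
  [0,-0.01,0.03,0.7,-0.001,0,0.001],
  [0,-0.01,0.03,0.7,0,0,0.001],
  [0,-0.01,0.03,0.7,0,0,0.001],
  [0,-0.01,0.03,0.7,0,0,0.001],
  [0,-0.01,0.03,0.7,0,0,0.001],
])

```text
t: 13.65
eef_pos: [0.6258, -0.0053, 0.1403]
eef_rot: [-1.571, 0.028, -0.025]
wrist_force: [-0.3, -3.0, 4.8]
gripper_width: 0.0004
```

```bash
python3 -c "from h import *;st(3,.14)"
```

```text
t 13.65 TCPtote [ 91.8  28.6 140.3] turn left [ 0.     0.006 -0.002] F [-0.25 -3.    4.77] w 0.0004 q [-0.05  0.27  1.82 -0.    1.05 -0.01]
to goal, tool cm [ 0.18  0.03 11.44]
```

Emit:
play_rows([
  [0,0.03,0.03,0.7,0,0.001,0],
  [0,0.03,0.03,0.7,0,0.001,0],
  [0,0.03,0.03,0.7,0,0.001,0],
  [0,0.03,0.03,0.7,0,0.001,0],
  [0,0.02,0.03,0.7,0,0.001,0],
  [0,0.02,0.03,0.7,0,0.001,0],
  [0,0.02,0.03,0.7,0,0,0],
  [0,0.02,0.03,0.7,0,0,0],
])

```text
t: 14.32
eef_pos: [0.6293, 0.0541, 0.1403]
eef_rot: [-1.576, 0.029, -0.029]
wrist_force: [0.4, -2.9, 5.4]
gripper_width: 0.0005
```

```bash
python3 -c "from h import *;st(3,.14)"
```

```text
t 14.3167 TCPtote [ 93.   88.1 140.3] turn left [0.005 0.003 0.   ] F [ 0.38 -2.9   5.41] w 0.0005 q [ 0.05  0.28  1.81 -0.01  1.05  0.09]
to goal, tool cm [ 0.02 -0.    5.49]
```

Emit:
play_rows([
  [0,0,0.03,0.7,0.001,0,0],
  [0,0,0.03,0.7,0.001,0,0],
  [0,0,0.03,0.7,0.001,0,0],
  [0,0,0.03,0.7,0.001,0,0],
  [0,0,0.03,0.7,0.001,0,0],
  [0,0,0.03,0.7,0.001,0,0],
  [0,0,0.03,0.5,0,0,0],
  [0,0,0.03,0.2,0,0,0],
])

```text
t: 14.98
eef_pos: [0.63, 0.1067, 0.1403]
eef_rot: [-1.574, 0.024, -0.027]
wrist_force: [0.1, -3.5, 5.2]
gripper_width: 0.0006
```

```bash
python3 -c "from h import *;st(3,.14);st(0,.14)"
```

```text
t 14.9833 TCPtote [ 91.6 140.7 140.3] turn left [0.004 0.008 0.002] F [ 0.05 -3.52  5.25] w 0.0006 q [ 0.13  0.29  1.8  -0.    1.06  0.16]
to goal, tool cm [0.14 0.03 0.23]
t 14.9833 TCPtote [ 91.6 140.7 140.3] turn left [0.004 0.008 0.002] F [ 0.05 -3.52  5.25] w 0.0006 q [ 0.13  0.29  1.8  -0.    1.06  0.16]
to goal, tool cm [-1.845e+01 -1.000e-02  3.800e-01]
```

At the far left corner. The left side back towards the robot may unload the tip, so I'm pressing a little more and using short steps.

Emit:
play_rows([
  [0,0.03,0.035,0.15,0,0.001,0],
  [0,-0.15,0.04,0.1,0,0.001,0],
  [0,-0.3,0.05,0,0,0.001,0],
])

```text
t: 15.23
eef_pos: [0.6267, 0.1111, 0.1403]
eef_rot: [-1.574, 0.022, -0.03]
wrist_force: [3.0, -1.0, 5.2]
gripper_width: 0.0006
```

```bash
python3 -c "from h import *;st(0,.14)"
```

```text
t 15.2333 TCPtote [ 88.1 145.  140.3] turn left [0.004 0.007 0.005] F [ 2.97 -1.03  5.15] w 0.0006 q [ 0.14  0.28  1.8  -0.01  1.05  0.17]
to goal, tool cm [-18.11  -0.07  -0.07]
```

Emit:
play_rows([
  [0,-0.4,0.05,-0.06,0,0.001,0.001],
  [0,-0.5,0.05,-0.06,0,0.001,0.001],
  [0,-0.5,0.05,-0.06,0,0.001,0.001],
])

```text
t: 15.48
eef_pos: [0.6142, 0.112, 0.1403]
eef_rot: [-1.572, 0.021, -0.035]
wrist_force: [2.7, 0.2, 5.1]
gripper_width: 0.0003
```

```bash
python3 -c "from h import *;st(0,.14)"
```

```text
t 15.4833 TCPtote [ 75.6 145.4 140.3] turn left [0.001 0.005 0.009] F [2.71 0.16 5.12] w 0.0003 q [ 0.14  0.26  1.83 -0.    1.04  0.18]
to goal, tool cm [-16.86  -0.12  -0.16]
```

Emit:
play_rows([
  [0,-0.6,0.05,-0.09,0,0.001,0.003],
  [0,-0.6,0.05,-0.09,0,0.001,0.003],
  [0,-0.6,0.05,-0.09,0,0.001,0.003],
  [0,-0.6,0.05,-0.09,0,0.001,0.003],
])

```text
t: 15.82
eef_pos: [0.5909, 0.1117, 0.1403]
eef_rot: [-1.567, 0.028, -0.034]
wrist_force: [2.3, -0.2, 4.9]
gripper_width: 0.0004
```

```bash
python3 -c "from h import *;st(0,.14)"
```

```text
t 15.8167 TCPtote [ 52.3 144.1 140.3] turn left [-0.003  0.001  0.004] F [ 2.3  -0.22  4.86] w 0.0004 q [0.14 0.22 1.88 0.   1.04 0.18]
to goal, tool cm [-14.53  -0.03  -0.1 ]
```

Emit:
play_rows([
  [0,-0.6,0.05,-0.07,0,0,0.002],
  [0,-0.6,0.05,-0.07,0,0,0.002],
  [0,-0.6,0.05,-0.06,0,0,0.002],
  [0,-0.6,0.05,-0.06,0,0,0.002],
  [0,-0.6,0.05,-0.06,0,0,0.002],
  [0,-0.6,0.05,-0.06,0,0,0.002],
])

```text
t: 16.32
eef_pos: [0.5556, 0.1123, 0.1403]
eef_rot: [-1.561, 0.029, -0.034]
wrist_force: [3.2, -0.6, 5.6]
gripper_width: 0.0003
```

```bash
python3 -c "from h import *;st(0,.14)"
```

```text
t 16.3167 TCPtote [ 17.  143.3 140.3] turn left [-0.009  0.     0.003] F [ 3.23 -0.62  5.6 ] w 0.0003 q [0.15 0.16 1.96 0.01 1.02 0.19]
to goal, tool cm [-11.    -0.    -0.03]
```

Emit:
play_rows([
  [0,-0.6,0.05,-0.05,-0.002,0,0.002],
  [0,-0.6,0.05,-0.05,-0.002,0,0.002],
  [0,-0.6,0.05,-0.05,-0.002,0,0.002],
  [0,-0.6,0.05,-0.05,-0.001,0,0.002],
  [0,-0.6,0.05,-0.05,-0.001,0,0.002],
  [0,-0.6,0.05,-0.05,-0.001,0,0.002],
])

```text
t: 16.82
eef_pos: [0.5204, 0.1136, 0.1403]
eef_rot: [-1.565, 0.03, -0.034]
wrist_force: [3.2, -0.7, 5.0]
gripper_width: 0.0006
```

```bash
python3 -c "from h import *;st(0,.14)"
```

```text
t 16.8167 TCPtote [-18.2 143.2 140.3] turn left [-0.006 -0.     0.002] F [ 3.23 -0.66  5.04] w 0.0006 q [0.16 0.1  2.03 0.01 1.02 0.2 ]
to goal, tool cm [-7.48  0.01 -0.02]
```

Emit:
play_rows([
  [0,-0.6,0.05,-0.05,-0.001,0,0.002],
  [0,-0.6,0.05,-0.05,-0.001,0,0.002],
  [0,-0.6,0.05,-0.05,-0.001,0,0.002],
  [0,-0.6,0.05,-0.05,-0.001,0,0.002],
  [0,-0.6,0.05,-0.05,-0.001,0,0.002],
  [0,-0.6,0.05,-0.05,-0.001,0,0.002],
])

```text
t: 17.32
eef_pos: [0.4855, 0.1149, 0.1403]
eef_rot: [-1.565, 0.03, -0.034]
wrist_force: [3.1, -0.5, 5.5]
gripper_width: 0.0006
```

```bash
python3 -c "from h import *;st(0,.14)"
```

```text
t 17.3167 TCPtote [-53.2 143.1 140.3] turn left [-0.006 -0.001  0.002] F [ 3.11 -0.51  5.54] w 0.0006 q [0.18 0.03 2.09 0.01 1.01 0.22]
to goal, tool cm [-3.98  0.02 -0.01]
```

Emit:
play_rows([
  [0,-0.6,0.05,-0.05,-0.001,0,0.002],
  [0,-0.6,0.05,-0.05,-0.001,0,0.002],
  [0,-0.6,0.05,-0.05,-0.001,0,0.002],
  [0,-0.6,0.05,-0.05,-0.001,0,0.002],
  [0,-0.6,0.05,-0.05,-0.001,0,0.002],
  [0,-0.6,0.05,-0.04,0,0,0.001],
  [0,-0.4,0.05,-0.02,0,0,0.001],
])

```text
t: 17.9
eef_pos: [0.4469, 0.1166, 0.1403]
eef_rot: [-1.563, 0.028, -0.035]
wrist_force: [2.6, -0.6, 4.0]
gripper_width: 0.0004
```

```bash
python3 -c "from h import *;st(0,.14)"
```

```text
t 17.9 TCPtote [-91.8 143.3 140.3] turn left [-0.008 -0.001  0.004] F [ 2.64 -0.57  3.98] w 0.0004 q [ 0.2  -0.04  2.17  0.01  1.01  0.23]
to goal, tool cm [-0.12  0.03 -0.03]
```

Emit:
play_rows([
  [0,-0.15,0.05,-0.02,0,0,0],
  [0,-0.05,0.04,0,0,0,0],
])

```text
t: 18.07
eef_pos: [0.4449, 0.1171, 0.1403]
eef_rot: [-1.562, 0.025, -0.038]
wrist_force: [1.6, -2.2, 5.2]
gripper_width: 0.0004
```

```bash
python3 -c "from h import *;st(0,.14)"
```

```text
t 18.0667 TCPtote [-93.8 143.7 140.3] turn left [-0.009 -0.     0.008] F [ 1.56 -2.21  5.23] w 0.0004 q [ 0.2  -0.05  2.17  0.01  1.01  0.23]
to goal, tool cm [ 0.08  0.03 -0.07]
```

Emit:
play_rows([
  [0,0,-0.3,0,0,0,0],
  [0,0,-0.6,0,0,0,0],
  [0,0,-1.2,0,0,0,0],
  [0,0,-2,0,0,0,0],
  [0,0,-2.5,0,0,0,0],
  [0,0,-2.5,0,0,0,0],
  [0,0,-1.5,0,0,0,0],
  [0,0,-0.1,0,0,0,0],
])

```text
t: 18.73
eef_pos: [0.43, 0.1162, 0.2415]
eef_rot: [-1.564, 0.052, -0.011]
wrist_force: [0.0, 1.2, 0.4]
gripper_width: 0.0005
```

```bash
python3 - <<'E'
from h import *
st(0,.14)
for n in("top","side"):
    im,d=robot.read_camera(n);cv2.imwrite(f"pics/{n}1.png",im);rim(n,im,d,robot.calibration(n))
E
```

```text
t 18.7333 TCPtote [-108.7  142.2  241.5] turn left [-0.006 -0.    -0.026] F [0.05 1.23 0.39] w 0.0005 q [ 0.2  -0.16  2.07  0.01  1.25  0.24]
to goal, tool cm [ 1.83 10.11  0.02]
top 2602 z pct [0.11028722 0.12225302 0.12523288 0.1267874 ]
(533.0223999023438, -30.706878662109375) (299.6830139160156, 199.64259338378906) 87.91805267333984
side 1660 z pct [0.10711053 0.12075441 0.12415908 0.12534489]
(532.8722534179688, -29.583770751953125) (299.98211669921875, 200.05735778808594) 87.81648254394531
```

View pics/side1.png

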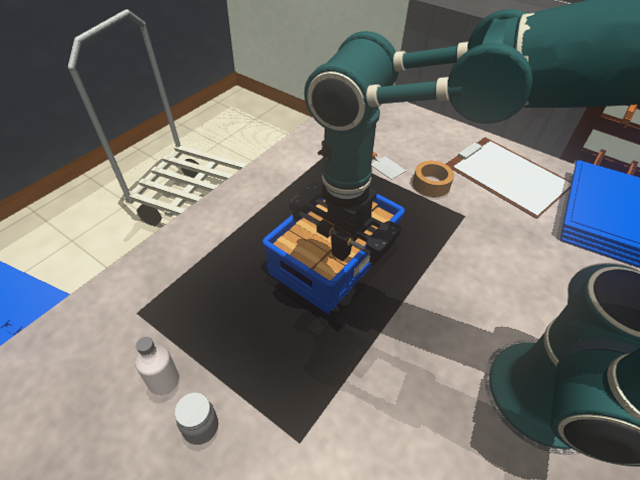

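The gripper is clear above the tote. The tote (front corner at about (330,312)), bottle (157,367), jar (196,418) and tape (433,178) are where they were, and the tote's measured pose is the same to under 1 mm. I'm handing in.

```bash
python3 -c "from rig import robot;print(robot.hand_in())"
```

```text
the job is handed in; nothing more can be done
None
```

I ran the closed fingertips once round the tote's rim and handed the job in at about 19 s of the 61 s allowed. The run went from the near left corner to near right, far right and far left, then back to the start. I then lifted clear, about 10 cm up.

- **Contact:** the tool height stayed at 140.2–140.3 mm from touchdown to lift. The upward force was 2.3–7 N at nearly every check, so I saw no sign of lifting off. Force was only read between short moves, so a brief dip or spike in between would not show.
- **Force peak:** just after the near right corner the force rose to 11.8 N, with 7 N of drag. I eased it back to about 7 N over the next few steps.
- **Off the crest line:** the tip stayed within about 2 mm of the crest except on the right side, where it drifted up to 3.7 mm outward before I brought it back. It was still on the 14 mm bead.
- **Tote and surroundings:** both cameras put the tote in the same place afterwards, to within 0.4 mm and 0.3 degrees. In the final side picture the bottle, jar and tape look unmoved. The scraper is partly hidden behind the arm there, but the arm stayed well away from it.
- **Rim condition:** I felt no step in height at the points I read. They are too far apart to rule out a small chip or crack.

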